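# Load the solder reel stands

## Robot

A 6-joint arm with a two-finger parallel gripper is mounted at the origin on the work surface. World frame = base frame: x ahead of the robot, y to its left, z up, the work surface at z = 0. Lengths are in m, angles in rad, forces in N, time in s.
With the tool pointing down it reaches from about 0.35 to 0.775 m from the base axis. Payload 7.3 kg.
Tool frame: the origin (TCP) lies on the centre line of the jaws, within the pads' length; the fingertips stand 11 mm ahead of it and the grasp point (between the pads) lies 8 mm behind it; y points along the fingers, z is the direction in which the jaws open and shut, and the axes are right-handed (so a half turn about y gives the same grasp; the last joint's range is limited). The gripper opens to 92 mm and grips with 3 to 60 N. Pads are 19 mm wide; open, the fingers measure 130 mm over their backs; the gripper's body (75 mm by 190 mm) begins 47 mm behind the grasp point.
Start: joints at [-1.276, 0.342, 1.524, -0, 1.275, -0.146], TCP at [0.224, -0.475, 0.238] pointing down, gripper open.
Joint ranges: [-2.53, 2.53], [-0.77, 2.02], [0.04, 2.7], [-1, 4.14], [0.28, 2.66], [-3.11, 3.11]. Speed limits (rad/s): [2.57, 2.57, 3.14, 3.14, 3.14, 3.14].

## Interface

Orientations are given as [roll, pitch, yaw] about the fixed x, y, z axes, in that order (R = Rz(yaw) Ry(pitch) Rx(roll)).
In Python, from cell import robot, cams gives the robot as it stands.
- The arm moves only by the tool apply_moves, never from a script. Its argument "plan" is a list of rows, each a list of 7 numbers: the shift along the tool's x, y, z in m, then the turn, a rotation vector about the tool's x, y, z in degrees, then the gripper command: -1 is fully open, 1 is shut, values between are in proportion. A call has exactly 5 rows; each row is the pose to reach, as a shift and turn from the pose commanded when the call began, along the tool's axes at that moment; what a row does not reach only later rows make up. A row lasts 1/8 s, in which the tool goes at most 62.5 mm and 10.7 degrees, less where a joint would pass 70% of its speed; a pose out of reach is approached as far as the arm can. A call with a gripper value outside its range is refused whole. The fingers move at their own pace and stop on an object; "squeeze" is the grip in N (left out, the last holds). Time passes only in rows, so rows that repeat a pose let the fingers close, or fill a call up. It gives the time, the measured TCP pose, the force and the opening at its end, in the units of the state.
- robot.observe(): the state, without advancing time (a new reading comes with each control period).
- cams.read_camera(name): name is "scene" or "top" or "wrist"; returns the picture (420x560x3 uint8, blue, green, red); there is no depth.
- cams.calibration(name): a dict with "fx", "fy", "cx", "cy" (pixels), "extrinsics" (4x4, takes a point from world to camera coordinates); the wrist camera has in their place "T_tool_cam" (4x4, takes a point from camera to tool coordinates, whose origin is the TCP and whose axes are the tool frame's). Camera axes: x right, y up, looking along -z (the intrinsics and any distortion apply to the point x, -y, -z); pixel columns grow to the right and rows downward; lengths in m; the calibration is good to about 2 mm. The wrist camera is an equidistant fisheye: a pixel r from the principal point sees the ray r / f radians off the axis. A picture is of the moment at which its call begins: read the wrist's pose just before it. calibration takes no time and is no camera call.
- robot.hand_in(): hands the job in, once; it reports no verdict.
The state is a dict: "time": time; "qpos": joint angles; "qvel": joint speeds; "joint_efforts": joint torques, N m; "tool_pos": TCP position; "tool_rot": TCP orientation; "contact_force": force on the tool from outside, world axes, zero at the start; "torque": the same for the moment, N m; "opening": finger opening in m.
Only numpy, scipy, OpenCV 4.12 (cv2) and the standard library are available. Lean on these libraries where they do the work, as an engineer would, in place of code of your own. Each camera call takes 0.05 s, during which the arm holds its last target. There are 200 camera calls.

## Task

Get the soldering bench ready: on the stand with the tall spindle put the widest solder reel at the bottom, the middle-sized reel on top of it and then the black end cap over the spindle's end, and put the narrowest reel on the stand with the short spindle. Everything should sit fully down and level; leave the tin, batteries, multimeter and screwdriver where they lie.

Things in the scene. Friction and masses are not known exactly. Their poses are not given: they have to be found in the camera images.
- wide_reel: Solder reel, grey plastic flanges with silvery wire wound between, lying flat (axis upright): the widest of the three. Outer diameter 66 mm, height 28 mm, a round bore of 20 mm right through. About 0.25 kg. Origin: centre of its underside; z up along the axis. Grips like a plain cylinder.
- middle_reel: Solder reel of the same make, lying flat: outer diameter 50 mm, height 24 mm, bore 20 mm right through. About 0.15 kg. Origin: centre of its underside; z up along the axis.
- narrow_reel: Solder reel of the same make, lying flat: the narrowest, outer diameter 38 mm, height 24 mm, bore 20 mm right through. About 0.09 kg. Origin: centre of its underside; z up along the axis.
- cap: End cap of the tall stand: a black ribbed plastic knob with a closed, bevelled top, standing upright on its open end. Outer diameter 34 mm (36 mm over the ribs, which are only seen, not felt), height 26 mm; a blind hole 20 mm wide and 18 mm deep in its underside. About 0.04 kg. Origin: centre of its underside; z up. Fits over the end of the spindle and rests on the reel below.
- tall_stand: Reel stand with the tall spindle: dark steel ROUND base, 76 mm across and 10 mm thick, with an upright steel spindle of 10 mm diameter at its centre whose tapered tip is 77 mm above the table. Fixed to the bench. Origin: centre of the base's underside, on the spindle's axis, at table height; z up.
- short_stand: Reel stand with the short spindle: dark steel SQUARE base, 64 by 64 mm and 10 mm thick, with an upright steel spindle of 10 mm diameter at its centre whose tapered tip is 44 mm above the table. Fixed to the bench. Origin: centre of the base's underside, on the spindle's axis, at table height; z up.
- flux_tin: Bystander: closed round metal tin, 44 mm across, 19 mm high, no hole. Loose, to be left alone. Origin: centre of its underside.
- batteries: Bystander: four small green cells side by side, together about 50 (x) by 58 (y) by 14 mm high. Loose, to be left alone. Origin: centre of its underside.
- multimeter: Bystander: red and black multimeter lying on its back, 170 (x) by 78 (y) by 34 mm high. Loose, to be left alone. Origin: centre of its underside.
- screwdriver: Bystander: screwdriver with a blue handle lying flat along its own x axis, 170 mm long, under 35 mm high. Loose, to be left alone. Origin: at its middle, on the table.
Things that resemble listed ones, but are neither listed nor needed, are in the scene too. Leave any green or purple look-alike of the middle_reel alone.

How it is judged:
At the end, for the whole second after the job is handed in: Undersides above the table: on the tall spindle wide reel 10 mm, middle reel 38, cap 62; on the short spindle narrow reel 10. Each within 4 mm in height and 8 mm of the spindle axis, tilted under 0.1 rad, at rest (under 0.02 m/s, 0.2 rad/s) and released (horizontal distance between each of wide_reel, middle_reel, cap and tall_stand below 0.008 m and z of wide_reel in the frame of tall_stand between 0.006 and 0.014 m and angle between each of wide_reel, middle_reel, cap, narrow_reel's own z axis and vertical below 0.1 rad and linear speed of each of wide_reel, middle_reel, cap, narrow_reel below 0.02 m/s and angular speed of each of wide_reel, middle_reel, cap, narrow_reel below 0.2 rad/s and z of middle_reel in the frame of tall_stand between 0.034 and 0.042 m and z of cap in the frame of tall_stand between 0.058 and 0.066 m and horizontal distance between narrow_reel and short_stand below 0.008 m and z of narrow_reel in the frame of short_stand between 0.006 and 0.014 m); the robot touches nothing.
It fails at once if the flux_tin is moved more than 30 mm (distance of flux_tin from where it was at the start of the episode above 0.03 m).
It fails at once if the batteries is moved more than 30 mm (distance of batteries from where it was at the start of the episode above 0.03 m).
It fails at once if the multimeter is moved more than 30 mm (distance of multimeter from where it was at the start of the episode above 0.03 m).
It fails at once if the screwdriver is moved more than 30 mm (distance of screwdriver from where it was at the start of the episode above 0.03 m).
It also fails if it takes over 102 s, if anything falls off the work surface, if the arm or the gripper's body presses on something with over 40 N, if the wrist force passes 120 N, or if a joint passes its speed limit or range.

## Working session

There is one attempt and no reset: what is moved stays moved. The work goes in short steps, Python scripts to look and compute and a tool call to move; the robot and the scene stay as the last step left them, time stands still between calls to the robot, and variables do not carry over. Pictures are saved under pics/ and viewed, about 12 in all and at most 16, crops included, and the job is handed in when it is done.

Besides the shell and the picture viewer there is one more tool, called after ">>>" as name([rows], argument=value, ...), one row to a line, values as JSON. apply_moves: Moves the arm, as the interface text tells. Its arguments: {"type":"object","properties":{"plan":{"type":"array","items":{"type":"array","items":{"type":"number"}}},"squeeze":{"type":"number"}},"required":["plan"]}

```bash
ls; mkdir -p pics; python3 - <<'E'
from cell import robot,cams
import cv2,numpy as np
np.set_printoptions(precision=4,suppress=True)
print(robot.observe())
for n in ["scene","top","wrist"]:
    print(n,cams.calibration(n))
    cv2.imwrite(f"pics/{n}0.png",cams.read_camera(n))
E
```

```text
pics
{'time': 0.0, 'qpos': array([-1.276 ,  0.3427,  1.525 ,  0.    ,  1.2754, -0.146 ]), 'qvel': array([-0.0004, -0.0001, -0.0003, -0.0009, -0.0002, -0.0011]), 'joint_efforts': array([ -0.0011, -43.1248, -24.4213,   0.0717,   0.0562,  -0.0001]), 'tool_pos': array([ 0.2239, -0.4744,  0.2371]), 'tool_rot': array([-1.5723,  0.0002, -2.7008]), 'contact_force': array([ 0.5329, -0.0446, -0.2552]), 'torque': array([ 0.0041, -0.003 ,  0.0306]), 'opening': 0.0915520514271287}
scene {'fx': 382.3472005028859, 'fy': 382.3472005028859, 'cx': 275.0246521237217, 'cy': 220.31551968672298, 'extrinsics': array([[ 0.8309,  0.556 ,  0.0218, -0.5372],
       [-0.3307,  0.4619,  0.823 ,  0.1414],
       [ 0.4475, -0.691 ,  0.5677, -1.0171],
       [ 0.    ,  0.    ,  0.    ,  1.    ]])}
top {'fx': 458.1698062018457, 'fy': 458.1698062018457, 'cx': 275.37432427843544, 'cy': 218.1004827778081, 'extrinsics': array([[-0.0171, -0.9999, -0.0009,  0.09  ],
       [ 0.9958, -0.0171,  0.0901, -0.582 ],
       [-0.0901,  0.0006,  0.9959, -1.0642],
       [ 0.    ,  0.    ,  0.    ,  1.    ]])}
wrist {'fx': 325.19226210127806, 'fy': 325.19226210127806, 'cx': 282.67693997472617, 'cy': 211.12682194608328, 'T_tool_cam': array([[-0.0005, -0.9561, -0.293 , -0.0796],
       [-0.0008,  0.293 , -0.9561, -0.1481],
       [ 1.    , -0.0002, -0.0009, -0.0003],
       [ 0.    ,  0.    ,  0.    ,  1.    ]])}
```

View pics/top0.png

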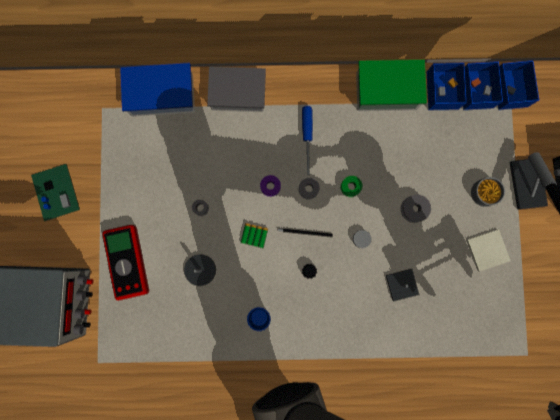

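View pics/scene0.png

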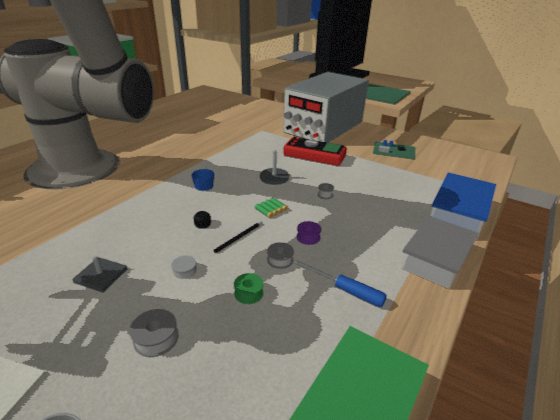

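Top view shows: tall stand (200,269), narrow reel (200,208), purple look-alike (270,186), middle reel (308,188), green look-alike (351,186), wide reel (415,208), cap (309,270), short stand (402,284), tin (361,237). The scene view shows the same layout.

```bash
cat > h.py <<'E'
import numpy as np,cv2
from cell import robot,cams
from scipy.spatial.transform import Rotation as R
np.set_printoptions(precision=4,suppress=True)
def ray(name,u,v,st=None):
    c=cams.calibration(name)
    a=(u-c['cx'])/c['fx'];b=(v-c['cy'])/c['fy']
    if name=='wrist':
        r=np.hypot(a,b);s=np.sin(r)/max(r,1e-9)
        d=np.array([a*s,-b*s,-np.cos(r)]);T=c['T_tool_cam'];Rt=R.from_euler('xyz',st['tool_rot']).as_matrix()
        return Rt@T[:3,3]+st['tool_pos'],Rt@T[:3,:3]@d
    d=np.array([a,-b,-1]);E=c['extrinsics']
    return -E[:3,:3].T@E[:3,3],E[:3,:3].T@d
def onplane(name,u,v,z,st=None):
    o,d=ray(name,u,v,st);return (o+d*(z-o[2])/d[2])[:2]
def project(name,p,st=None):
    c=cams.calibration(name)
    if name=='wrist':
        Rt=R.from_euler('xyz',st['tool_rot']).as_matrix();T=c['T_tool_cam']
        q=T[:3,:3].T@(Rt.T@(np.array(p)-st['tool_pos'])-T[:3,3])
        th=np.arctan2(np.hypot(q[0],q[1]),-q[2]);n=np.hypot(q[0],q[1])+1e-12
        return np.array([c['cx']+c['fx']*th*q[0]/n,c['cy']-c['fy']*th*q[1]/n])
    E=c['extrinsics'];q=E[:3,:3]@np.array(p)+E[:3,3]
    return np.array([c['cx']-c['fx']*q[0]/q[2],c['cy']+c['fy']*q[1]/q[2]])
def shot(name,f):
    st=robot.observe();im=cams.read_camera(name);cv2.imwrite(f'pics/{f}.png',im);return st,im
def delta(st,p):  # world target TCP -> tool-axes shift
    return R.from_euler('xyz',st['tool_rot']).as_matrix().T@(np.array(p)-st['tool_pos'])
E
python3 - <<'E'
from h import *
im=cv2.imread('pics/top0.png')
for n,u,v,z in [('wide',415,208,.028),('mid',308,188,.024),('narrow',200,208,.024),('cap',309,270,.026),('tall',200,269,.01),('short',402,284,.01),('tin',361,237,.019),('green',351,186,.024),('purple',270,186,.024),('blue pot',258,319,.03),('scrdr',308,177,0.01)]:
    print(n,onplane('top',u,v,z))
st=robot.observe();print(R.from_euler('xyz',st['tool_rot']).as_matrix())
cv2.imwrite('pics/crop0.png',np.hstack([cv2.resize(im[160:300,170:240],None,fx=4,fy=4,interpolation=2),cv2.resize(im[160:300,375:445],None,fx=4,fy=4,interpolation=2)]))
E
```

```text
wide [ 0.6017 -0.2528]
mid [0.6549 0.0004]
narrow [0.611  0.2597]
cap [0.4594 0.0028]
tall [0.4658 0.2623]
short [ 0.422  -0.2192]
tin [ 0.5353 -0.1236]
green [ 0.6579 -0.1029]
purple [0.6613 0.0915]
blue pot [0.3482 0.1244]
scrdr [ 0.6841 -0.0012]
[[-0.9044 -0.0003  0.4267]
 [-0.4267  0.0011 -0.9044]
 [-0.0002 -1.     -0.0011]]
```

View pics/crop0.png

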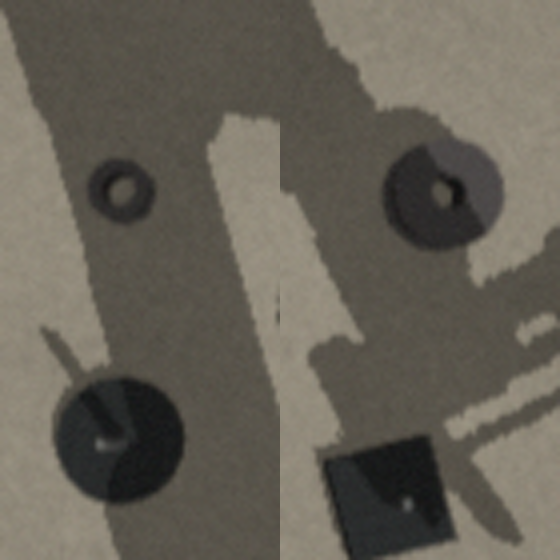

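Crop: tall base centre at full-image pixel (199.8,270), short base (402.5,284.2), wide reel (415.8,208.5). I'll go above the wide reel.

>>> apply_moves([
  [-0.055,0.011,-0.005,0,0,0,-1],
  [-0.11,0.022,-0.01,0,0,0,-1],
  [-0.165,0.033,-0.015,0,0,0,-1],
  [-0.218,0.043,-0.02,0,0,0,-1],
  [-0.218,0.043,-0.02,0,0,0,-1],
], squeeze=25)

```text
time: 0.78
tool_pos: [0.4148, -0.3611, 0.1935]
tool_rot: [-1.573, 0.0, -2.696]
contact_force: [0.9, -0.4, -0.3]
opening: 0.0918
```

>>> apply_moves([
  [-0.055,0.011,-0.005,0,0,0,-1],
  [-0.11,0.022,-0.01,0,0,0,-1],
  [-0.165,0.033,-0.015,0,0,0,-1],
  [-0.218,0.043,-0.02,0,0,0,-1],
  [-0.218,0.043,-0.02,0,0,0,-1],
])

```text
time: 1.4
tool_pos: [0.6027, -0.2508, 0.1501]
tool_rot: [-1.572, -0.001, -2.697]
contact_force: [-0.6, -0.6, -0.3]
opening: 0.0917
```

```bash
python3 - <<'E'
from h import *
st,im=shot('wrist','w1');print(st)
print(project('wrist',[.602,-.253,.028],st))
E
```

```text
{'time': 1.4, 'qpos': array([-0.5118,  0.6487,  1.2583,  0.0003,  1.2363,  0.6147]), 'qvel': array([-0.0583, -0.0411,  0.0432, -0.0288,  0.0051, -0.0253]), 'joint_efforts': array([  2.1431, -57.1891, -24.9122,   0.4425,  -0.1297,   0.3338]), 'tool_pos': array([ 0.6027, -0.2508,  0.1501]), 'tool_rot': array([-1.5724, -0.0008, -2.6974]), 'contact_force': array([-0.5629, -0.6234, -0.288 ]), 'torque': array([-0.035 , -0.0612,  0.0072]), 'opening': 0.09172765091844584}
[284.8895 209.2115]
```

View pics/w1.png

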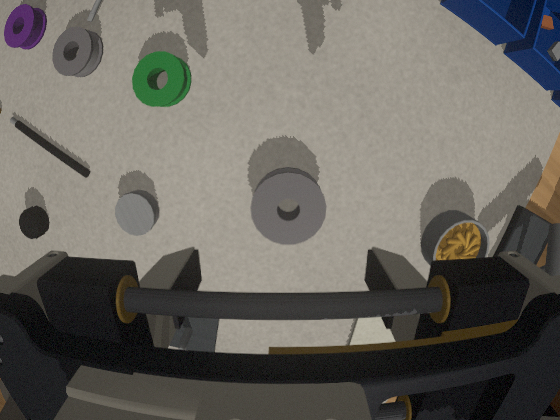

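Wrist view: wide reel top disc centred at (288.5,206), between the open jaws left/right; middle reel (77,47) and cap (34,221) are also visible.

```bash
python3 - <<'E'
from h import *
st=robot.observe()
p=onplane('wrist',288.5,206,.028,st);print(p,delta(st,[*p,.018]))
for n,u,v,z in [('mid',77,47,.024),('cap',34,214,.026)]: print(n,onplane('wrist',u,v,z,st))
E
```

```text
[ 0.6044 -0.2562] [-0.0013  0.1326  0.005 ]
mid [ 0.6608 -0.0067]
cap [ 0.4767 -0.0071]
```

>>> apply_moves([
  [-0.001,0.04,0.005,0,0,0,-1],
  [-0.001,0.085,0.005,0,0,0,-1],
  [-0.001,0.132,0.005,0,0,0,-1],
  [-0.001,0.132,0.005,0,0,0,-1],
  [-0.001,0.132,0.005,0,0,0,0.5],
])

```text
time: 2.08
tool_pos: [0.6047, -0.2584, 0.0219]
tool_rot: [-1.568, 0.001, -2.702]
contact_force: [-0.1, -1.0, -0.2]
opening: 0.0862
```

>>> apply_moves([
  [0,0,0,0,0,0,1],
  [0,0,0,0,0,0,1],
  [0,0,0,0,0,0,1],
  [0,0,0,0,0,0,1],
  [0,0,0,0,0,0,1],
], squeeze=30)

```text
time: 2.7
tool_pos: [0.6047, -0.2566, 0.0217]
tool_rot: [-1.57, 0.001, -2.701]
contact_force: [-2.4, 1.4, 7.4]
opening: 0.0659
```

>>> apply_moves([
  [0,-0.04,0,0,0,0,1],
  [0,-0.09,0,0,0,0,1],
  [0,-0.128,0,0,0,0,1],
  [0,-0.13,-0.05,0,0,0,1],
  [0,-0.13,-0.1,0,0,0,1],
])

```text
time: 3.32
tool_pos: [0.5612, -0.1656, 0.1506]
tool_rot: [-1.569, 0.001, -2.702]
contact_force: [1.0, 0.6, -2.6]
opening: 0.0655
```

>>> apply_moves([
  [0,0,-0.055,0,0,0,1],
  [0,0,-0.11,0,0,0,1],
  [-0.01,0,-0.165,0,0,0,1],
  [-0.02,0,-0.22,0,0,0,1],
  [-0.035,0,-0.27,0,0,0,1],
])

```text
time: 3.95
tool_pos: [0.4773, 0.0945, 0.1503]
tool_rot: [-1.57, 0.001, -2.701]
contact_force: [0.9, 0.1, -2.4]
opening: 0.0656
```

>>> apply_moves([
  [0,0,-0.05,0,0,0,1],
  [0,0,-0.1,0,0,0,1],
  [0,0,-0.14,0,0,0,1],
  [0,0,-0.157,0,0,0,1],
  [0,0,-0.157,0,0,0,1],
])

```text
time: 4.58
tool_pos: [0.411, 0.2353, 0.15]
tool_rot: [-1.57, 0.001, -2.699]
contact_force: [0.6, -0.4, -1.9]
opening: 0.0656
```

```bash
python3 - <<'E'
from h import *
st,im=shot('wrist','w2');print(st['tool_pos'],st['tool_rot'],st['opening'])
print(project('wrist',[.465,.262,.077],st),project('wrist',[.465,.262,.01],st))
E
```

```text
[0.411  0.2353 0.15  ] [-1.5703  0.0006 -2.6987] 0.06559284226182778
[281.3103 142.8711] [281.526  136.3292]
```

View pics/w2.png

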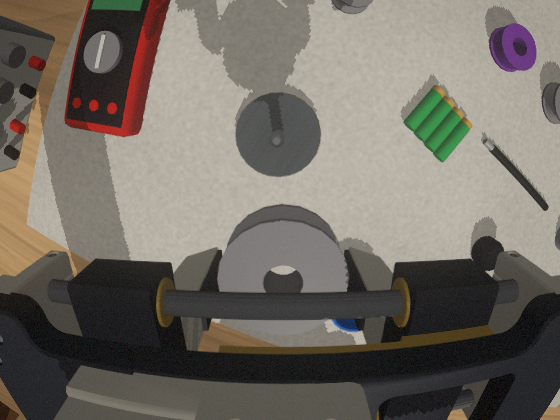

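Wrist view: spindle tip at about (277,141), base disc centred at (278,135); held reel's bore around (283,283), level in the jaws.

```bash
python3 - <<'E'
from h import *
st=robot.observe()
t=onplane('wrist',277,140,.076,st);b=onplane('wrist',278,135,.01,st);print('tip',t,'base',b)
p=(t+b)/2;print(delta(st,[*p,st['tool_pos'][2]]))
z=st['tool_pos'][2]+.0063
for k in (-.005,0,.005):
  Rt=R.from_euler('xyz',st['tool_rot']).as_matrix()
  q=st['tool_pos']+Rt@np.array([k,-.0063,0])
  print(k,[project('wrist',q+.033*np.array([np.cos(a),np.sin(a),0]),st).round(0).tolist() for a in np.radians([st['tool_rot'][2]*57.3+180])], project('wrist',q,st))
E
```

```text
tip [0.466  0.2647] base [0.4653 0.2645]
[-0.0618  0.     -0.004 ]
-0.005 [[283.0, 207.0]] [282.9918 271.8647]
0 [[283.0, 218.0]] [282.9829 280.7141]
0.005 [[283.0, 228.0]] [282.9741 289.3013]
```

>>> apply_moves([
  [-0.035,0,-0.002,0,0,0,1],
  [-0.062,0,-0.004,0,0,0,1],
  [-0.062,0,-0.004,0,0,0,1],
  [-0.062,0.04,-0.004,0,0,0,1],
  [-0.062,0.06,-0.004,0,0,0,1],
])

```text
time: 5.25
tool_pos: [0.4645, 0.263, 0.088]
tool_rot: [-1.571, -0.003, -2.702]
contact_force: [-0.2, -0.2, -1.9]
opening: 0.0657
```

```bash
python3 - <<'E'
from h import *
st,im=shot('wrist','w3');print(st['tool_pos'],st['tool_rot'],st['opening'],st['contact_force'])
_,s=shot('scene','s3')
cv2.imwrite('pics/c3.png',np.hstack([cv2.resize(im[150:350,150:420],None,fx=1.4,fy=2,interpolation=2),cv2.resize(s[100:200,220:345],None,fx=3,fy=4,interpolation=2)]))
E
```

```text
[0.4645 0.263  0.088 ] [-1.5706 -0.0033 -2.7022] 0.06570164508880086 [-0.2416 -0.152  -1.918 ]
```

View pics/c3.png

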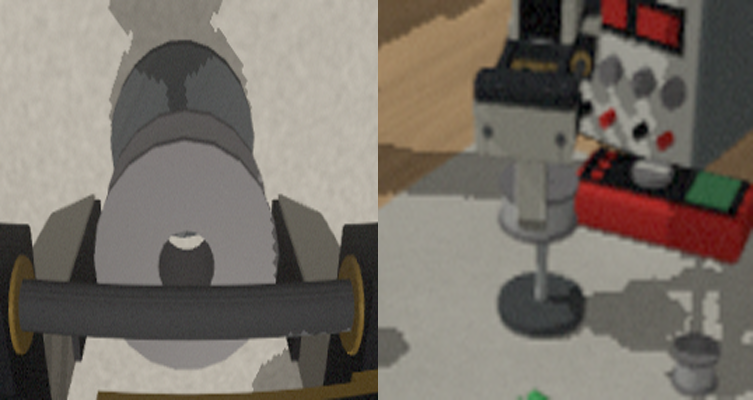

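The spindle tip has entered the bore with no contact force; the scene view shows the spindle centred under the reel.

>>> apply_moves([
  [0,0.015,0,0,0,0,1],
  [0,0.03,0,0,0,0,1],
  [0,0.045,0,0,0,0,1],
  [0,0.055,0,0,0,0,1],
  [0,0.055,0,0,0,0,1],
])

```text
time: 5.98
tool_pos: [0.465, 0.2647, 0.0338]
tool_rot: [-1.571, -0.002, -2.701]
contact_force: [0.2, 0.9, -2.3]
opening: 0.0656
```

>>> apply_moves([
  [0,0.002,0,0,0,0,1],
  [0,0.002,0,0,0,0,0.2],
  [0,0.002,0,0,0,0,-0.2],
  [0,0.002,0,0,0,0,-1],
  [0,0.002,0,0,0,0,-1],
])

```text
time: 6.6
tool_pos: [0.4658, 0.265, 0.0331]
tool_rot: [-1.571, 0.001, -2.701]
contact_force: [0.3, 0.7, 0.3]
opening: 0.0811
```

>>> apply_moves([
  [0,0,0,0,0,0,-1],
  [0,-0.01,0,0,0,0,-1],
  [0,-0.04,0,0,0,0,-1],
  [0,-0.09,0,0,0,0,-1],
  [0,-0.13,0,0,0,0,-1],
])

```text
time: 7.22
tool_pos: [0.4658, 0.265, 0.1653]
tool_rot: [-1.571, 0.002, -2.701]
contact_force: [1.1, 0.0, 0.8]
opening: 0.0919
```

```bash
python3 - <<'E'
from h import *
st=robot.observe();print(st['tool_pos'],st['tool_rot'],st['opening'],st['qpos'])
print(delta(st,[.657,0,.15]))
E
```

```text
[0.4658 0.265  0.1653] [-1.5706  0.0018 -2.7008] 0.09189999056745612 [ 0.3743  0.4294  1.6033 -0.0001  1.1071  1.5043]
[-0.0599  0.0155  0.3213]
```

>>> apply_moves([
  [-0.01,0,0.055,0,8,0,-1],
  [-0.02,0.005,0.11,0,17,0,-1],
  [-0.03,0.01,0.165,0,25,0,-1],
  [-0.04,0.015,0.22,0,25,0,-0.2],
  [-0.05,0.015,0.27,0,25,0,0.3],
])

```text
time: 7.85
tool_pos: [0.6267, 0.0402, 0.1481]
tool_rot: [-1.571, 0.0, -3.138]
contact_force: [2.2, 0.3, -0.2]
opening: 0.0766
```

```bash
python3 - <<'E'
from h import *
st=robot.observe();print(st['tool_pos'],st['tool_rot'],st['opening'])
print(delta(st,[.657,0,.15]))
E
```

```text
[0.6267 0.0402 0.1481] [-1.5707  0.     -3.1377] 0.07655895864773268
[-0.0302 -0.0019  0.0404]
```

>>> apply_moves([
  [-0.015,0,0.02,0,0,0,-0.43],
  [-0.03,0,0.04,0,0,0,-0.43],
  [-0.03,0,0.04,0,0,0,-0.43],
  [-0.03,0,0.04,0,0,0,-0.43],
  [-0.03,0,0.04,0,0,0,-0.43],
])

```text
time: 8.48
tool_pos: [0.6556, 0.0032, 0.148]
tool_rot: [-1.571, -0.0, -3.136]
contact_force: [0.5, -0.2, 0.7]
opening: 0.0654
```

```bash
python3 - <<'E'
from h import *
st,im=shot('wrist','w4');print(st['tool_pos'],st['tool_rot'],st['opening'])
E
```

```text
[0.6556 0.0032 0.148 ] [-1.5709 -0.0001 -3.1361] 0.06538671916909325
```

View pics/w4.png

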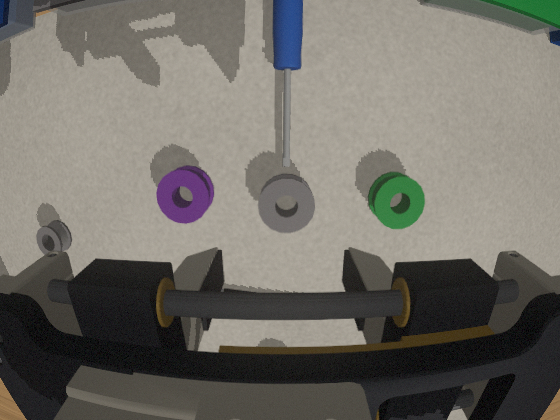

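Middle reel top centred at (286.5,203), purple (185,194), green (396,200), screwdriver tip (286,165) just beyond the reel.

```bash
python3 - <<'E'
from h import *
st=robot.observe()
p=onplane('wrist',286.5,203,.024,st);print(p,delta(st,[*p,.015]))
for u,v in [(185,194),(396,200)]: print(onplane('wrist',u,v,.024,st))
E
```

```text
[ 0.6592 -0.    ] [-0.0035  0.133   0.0032]
[0.6672 0.0901]
[ 0.6629 -0.099 ]
```

>>> apply_moves([
  [-0.003,0.04,0.003,0,0,0,-0.43],
  [-0.003,0.085,0.003,0,0,0,-0.43],
  [-0.003,0.132,0.003,0,0,0,-0.43],
  [-0.003,0.132,0.003,0,0,0,-0.43],
  [-0.003,0.132,0.003,0,0,0,0.2],
])

```text
time: 9.15
tool_pos: [0.6589, -0.0003, 0.0158]
tool_rot: [-1.571, -0.0, -3.136]
contact_force: [-0.8, 0.3, -0.1]
opening: 0.0597
```

>>> apply_moves([
  [0,0,0,0,0,0,1],
  [0,0,0,0,0,0,1],
  [0,0,0,0,0,0,1],
  [0,0,0,0,0,0,1],
  [0,0,0,0,0,0,1],
])

```text
time: 9.78
tool_pos: [0.6592, -0.0005, 0.0162]
tool_rot: [-1.571, 0.0, -3.137]
contact_force: [-1.4, 3.3, 5.4]
opening: 0.05
```

>>> apply_moves([
  [0,-0.045,0,0,0,0,1],
  [0,-0.095,0,0,0,0,1],
  [0,-0.134,0,0,0,0,1],
  [0.03,-0.134,-0.04,0,0,0,1],
  [0.06,-0.134,-0.08,0,0,0,1],
])

```text
time: 10.4
tool_pos: [0.5981, 0.0789, 0.1496]
tool_rot: [-1.57, 0.0, -3.139]
contact_force: [1.2, 0.7, -1.5]
opening: 0.0496
```

>>> apply_moves([
  [0.035,0,-0.045,0,0,0,1],
  [0.07,0,-0.09,0,0,0,1],
  [0.1,0,-0.14,0,0,0,1],
  [0.132,0,-0.185,0,0,0,1],
  [0.132,0,-0.186,0,0,0,1],
])

```text
time: 11.02
tool_pos: [0.4636, 0.2666, 0.1494]
tool_rot: [-1.57, -0.001, -3.132]
contact_force: [1.0, -0.1, -0.7]
opening: 0.0497
```

```bash
python3 - <<'E'
from h import *
st,im=shot('wrist','w5');print(st['tool_pos'],st['tool_rot'],st['opening'])
print(delta(st,[.4657,.2648,.0545]))
E
```

```text
[0.4636 0.2666 0.1494] [-1.5704 -0.0011 -3.1323] 0.049709657832215495
[-0.0022  0.0948  0.0018]
```

View pics/w5.png

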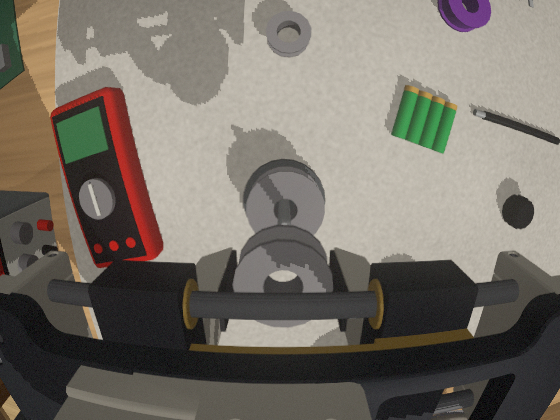

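Wide reel sits level on the stand (disc around (284,201)), spindle tip at about (285,207); middle reel is held level, narrow reel (289,33), cap (517,211).

```bash
python3 - <<'E'
from h import *
st=robot.observe()
print(onplane('wrist',285,207,.076,st),onplane('wrist',284.5,202,.038,st),'narrow',onplane('wrist',289,33,.024,st),'cap',onplane('wrist',517,209,.026,st))
E
```

```text
[0.4798 0.2639] [0.473  0.2639] narrow [0.6147 0.2613] cap [0.4657 0.0162]
```

>>> apply_moves([
  [-0.002,0,0.002,0,0,0,1],
  [-0.002,0.025,0.002,0,0,0,1],
  [-0.002,0.045,0.002,0,0,0,1],
  [-0.002,0.06,0.002,0,0,0,1],
  [-0.002,0.06,0.002,0,0,0,1],
])

```text
time: 11.7
tool_pos: [0.468, 0.2612, 0.0886]
tool_rot: [-1.57, -0.002, -3.139]
contact_force: [-0.2, 1.2, -1.1]
opening: 0.0495
```

```bash
python3 - <<'E'
from h import *
o=cv2.imread('pics/w5.png')
st,im=shot('wrist','w6');print(st['tool_pos'],st['contact_force'])
_,s=shot('scene','s6')
cv2.imwrite('pics/c6.png',np.hstack([cv2.resize(o[150:290,230:340],(400,500),interpolation=2),cv2.resize(s[110:200,230:320],(400,500),interpolation=2)]))
st['tool_pos']=np.array([.4636,.2666,.1494]);st['tool_rot']=np.array([-1.5704,-.0011,-3.1323])
print(project('wrist',[.4657,.2648,.077],st),project('wrist',[.4657,.2648,.038],st))
E
```

```text
[0.468  0.2612 0.0886] [-0.1855  1.1514 -1.0863]
[285.3744 224.1502] [284.9558 208.6072]
```

View pics/c6.png

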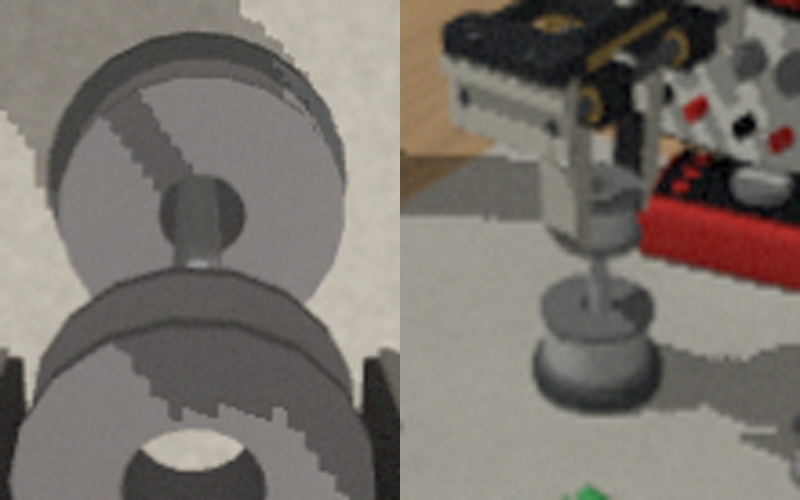

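The left crop confirms the wide reel's bore and spindle where expected; the right shows the spindle under the middle reel's bore. I'll correct ~3 mm and continue.

>>> apply_moves([
  [0.002,0,-0.003,0,0,0,1],
  [0.002,0,-0.003,0,0,0,1],
  [0.002,0.01,-0.003,0,0,0,1],
  [0.002,0.02,-0.003,0,0,0,1],
  [0.002,0.02,-0.003,0,0,0,1],
])

```text
time: 12.42
tool_pos: [0.4651, 0.265, 0.0684]
tool_rot: [-1.57, -0.002, -3.137]
contact_force: [0.9, 0.1, -0.8]
opening: 0.0496
```

>>> apply_moves([
  [-0.001,0.007,0,0,0,0,1],
  [-0.001,0.013,0,0,0,0,1],
  [-0.001,0.013,0,0,0,0,1],
  [-0.001,0.013,0,0,0,0,0.2],
  [-0.001,0.013,0,0,0,0,-0.3],
])

```text
time: 13.05
tool_pos: [0.4672, 0.2654, 0.057]
tool_rot: [-1.571, 0.001, -3.137]
contact_force: [-0.1, -0.1, 0.5]
opening: 0.0561
```

>>> apply_moves([
  [0,0,0,0,0,0,-0.6],
  [0,0,0,0,0,0,-0.6],
  [0,-0.02,0,0,0,0,-0.6],
  [0,-0.06,0,0,0,0,-0.6],
  [0,-0.095,0,0,0,0,-0.6],
])

```text
time: 13.68
tool_pos: [0.4669, 0.2654, 0.153]
tool_rot: [-1.571, 0.0, -3.137]
contact_force: [0.3, 0.1, 0.2]
opening: 0.0738
```

```bash
python3 - <<'E'
from h import *
st=robot.observe();print(st['tool_pos'],st['tool_rot'],st['opening'],st['qpos'])
print(delta(st,[.463,.009,.15]))
E
```

```text
[0.4669 0.2654 0.153 ] [-1.5708  0.0003 -3.1371] 0.07380855507462149 [ 0.3741  0.446   1.6143 -0.0001  1.081   1.9404]
[0.0051 0.003  0.2563]
```

>>> apply_moves([
  [0,0,0.06,0,0,0,-0.2],
  [0,0,0.12,0,0,0,-0.2],
  [0,0,0.18,0,0,0,-0.2],
  [0.005,0,0.23,0,0,0,-0.2],
  [0.005,0,0.257,0,0,0,-0.2],
])

```text
time: 14.3
tool_pos: [0.4627, 0.0061, 0.1519]
tool_rot: [-1.57, 0.0, -3.139]
contact_force: [-1.0, 0.5, 0.5]
opening: 0.0549
```

```bash
python3 - <<'E'
from h import *
st,im=shot('wrist','w7');print(st['tool_pos'],st['tool_rot'],st['opening'])
E
```

```text
[0.4627 0.0061 0.1519] [-1.5704  0.0002 -3.1394] 0.054887077103884276
```

View pics/w7.png

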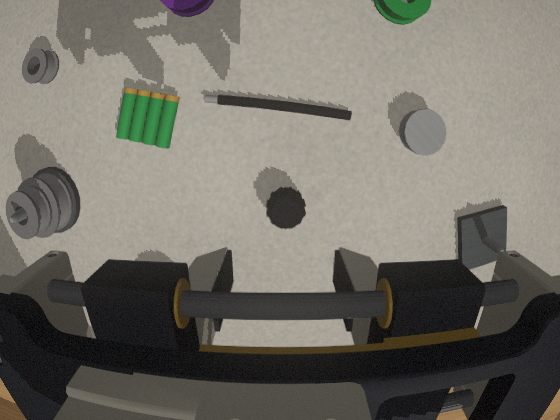

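Cap's top is centred at about (286,207); the middle reel sits atop the wide one on the left (40,205), and the tin is at (424,131).

```bash
python3 - <<'E'
from h import *
st=robot.observe()
p=onplane('wrist',286,207,.024,st);print(p,delta(st,[*p,.015]))
E
```

```text
[0.462  0.0012] [0.0012 0.137  0.0028]
```

>>> apply_moves([
  [0.001,0.045,0.003,0,0,0,-0.2],
  [0.001,0.09,0.003,0,0,0,-0.2],
  [0.001,0.136,0.003,0,0,0,-0.2],
  [0.001,0.136,0.003,0,0,0,-0.2],
  [0.001,0.136,0.003,0,0,0,0.4],
])

```text
time: 14.98
tool_pos: [0.4621, 0.0056, 0.0157]
tool_rot: [-1.571, -0.0, -3.137]
contact_force: [-0.1, -0.0, -0.1]
opening: 0.0493
```

>>> apply_moves([
  [0,0,0,0,0,0,1],
  [0,0,0,0,0,0,1],
  [0,0,0,0,0,0,1],
  [0,0,0,0,0,0,1],
  [0,0,0,0,0,0,1],
], squeeze=20)

```text
time: 15.6
tool_pos: [0.4624, 0.0054, 0.0162]
tool_rot: [-1.571, 0.001, -3.137]
contact_force: [-0.4, 1.3, 6.0]
opening: 0.0338
```

>>> apply_moves([
  [0,-0.045,0,0,0,0,1],
  [0,-0.095,0,0,0,0,1],
  [0,-0.134,0,0,0,0,1],
  [0,-0.134,-0.05,0,0,0,1],
  [0,-0.134,-0.1,0,0,0,1],
])

```text
time: 16.23
tool_pos: [0.4618, 0.106, 0.1503]
tool_rot: [-1.571, 0.001, -3.139]
contact_force: [-0.1, 0.5, -0.1]
opening: 0.0337
```

>>> apply_moves([
  [-0.002,0,-0.055,0,0,0,1],
  [-0.004,0,-0.11,0,0,0,1],
  [-0.004,0,-0.145,0,0,0,1],
  [-0.004,0,-0.16,0,0,0,1],
  [-0.004,0,-0.16,0,0,0,1],
])

```text
time: 16.85
tool_pos: [0.4646, 0.2654, 0.1493]
tool_rot: [-1.57, -0.001, -3.136]
contact_force: [1.0, -0.1, -1.0]
opening: 0.0336
```

```bash
python3 - <<'E'
from h import *
st,im=shot('wrist','w8');print(st['tool_pos'],st['tool_rot'],st['opening'])
print(delta(st,[.4657,.2648,.078]))
print(project('wrist',[.4657,.2648,.077],st),project('wrist',[.4657,.2648,.062],st))
_,s=shot('scene','s8')
cv2.imwrite('pics/c8.png',np.hstack([cv2.resize(im[150:300,220:350],(433,500),interpolation=2),cv2.resize(s[90:200,230:320],(360,500),interpolation=2)]))
E
```

```text
[0.4646 0.2654 0.1493] [-1.5701 -0.0005 -3.1358] 0.03363942252194344
[-0.0011  0.0713  0.0006]
[283.701 225.565] [283.6168 218.9739]
```

View pics/c8.png

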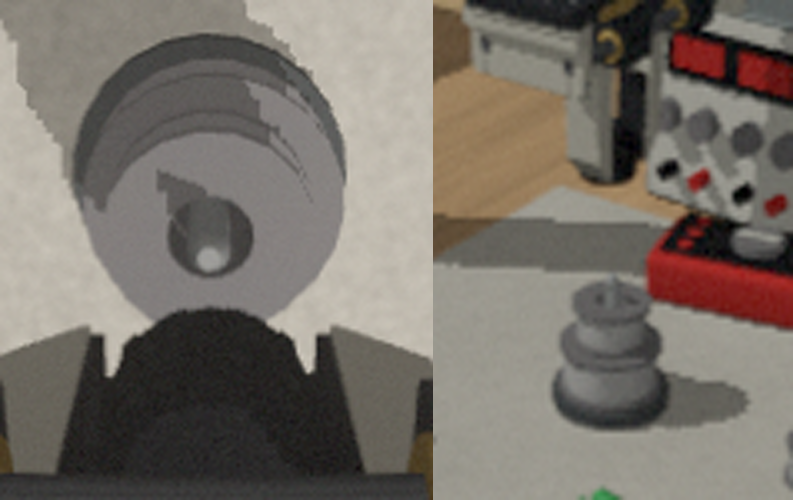

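Spindle tip at (282.4,228) and middle reel's bore centred round it, stack level. Cap aligned within ~1 mm; descending.

>>> apply_moves([
  [0,0.025,0,0,0,0,1],
  [0,0.045,0,0,0,0,1],
  [0,0.055,0,0,0,0,1],
  [0,0.062,0,0,0,0,1],
  [0,0.062,0,0,0,0,1],
])

```text
time: 17.58
tool_pos: [0.465, 0.265, 0.0877]
tool_rot: [-1.571, -0.0, -3.138]
contact_force: [1.3, 0.4, -0.3]
opening: 0.0338
```

>>> apply_moves([
  [0,0.004,0,0,0,0,1],
  [0,0.008,0,0,0,0,1],
  [0,0.009,0,0,0,0,1],
  [0,0.009,0,0,0,0,0.5],
  [0,0.009,0,0,0,0,0.0],
])

```text
time: 18.2
tool_pos: [0.465, 0.2654, 0.0788]
tool_rot: [-1.571, 0.0, -3.137]
contact_force: [0.0, -0.4, 0.7]
opening: 0.0397
```

>>> apply_moves([
  [0,0,0,0,0,0,-0.2],
  [0,0,0,0,0,0,-0.2],
  [0,-0.02,0,0,0,0,-0.2],
  [0,-0.06,0,0,0,0,-0.2],
  [0,-0.075,0,0,0,0,-0.2],
])

```text
time: 18.82
tool_pos: [0.4659, 0.2657, 0.1558]
tool_rot: [-1.572, 0.003, -3.137]
contact_force: [-0.3, -0.0, -0.3]
opening: 0.0551
```

```bash
python3 - <<'E'
from h import *
st=robot.observe();print(st['tool_pos'],st['tool_rot'],st['opening'])
print(delta(st,[.614,.261,.15]))
E
```

```text
[0.4659 0.2657 0.1558] [-1.5721  0.0034 -3.1371] 0.05509787437621142
[-0.1481  0.0063  0.0054]
```

>>> apply_moves([
  [-0.04,0,0,0,0,0,-0.2],
  [-0.09,0,0,0,0,0,-0.2],
  [-0.13,0,0.005,0,0,0,-0.2],
  [-0.148,0.005,0.005,0,0,0,-0.2],
  [-0.148,0.005,0.005,0,0,0,-0.2],
])

```text
time: 19.45
tool_pos: [0.6131, 0.2604, 0.1468]
tool_rot: [-1.57, -0.002, -3.138]
contact_force: [0.0, 0.1, -0.4]
opening: 0.0553
```

```bash
python3 - <<'E'
from h import *
st,im=shot('wrist','w9');print(st['tool_pos'],st['tool_rot'],st['opening'])
_,s=shot('scene','s9')
c=np.hstack([im[100:300,180:380],cv2.resize(s[120:220,230:330],(200,200),interpolation=2)])
cv2.imwrite('pics/c9.png',cv2.resize(c,None,fx=2,fy=2,interpolation=2))
E
```

```text
[0.6131 0.2604 0.1468] [-1.57   -0.0022 -3.1381] 0.05532439016253767
```

View pics/c9.png

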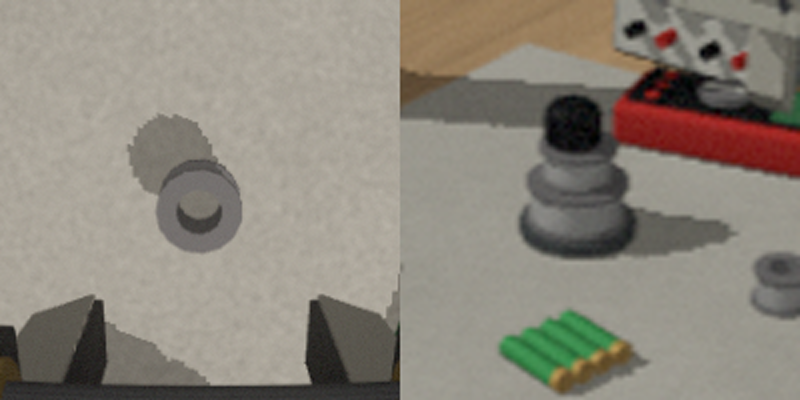

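The stack with the cap looks seated and upright; narrow reel's top is centred at wrist pixel (279.5,205).

```bash
python3 - <<'E'
from h import *
st=robot.observe()
p=onplane('wrist',279.5,205,.024,st);print(p,delta(st,[*p,.015]))
E
```

```text
[0.6135 0.2638] [-0.0018  0.1329 -0.0029]
```

>>> apply_moves([
  [-0.001,0.045,-0.003,0,0,0,-0.2],
  [-0.001,0.09,-0.003,0,0,0,-0.2],
  [-0.001,0.132,-0.003,0,0,0,-0.2],
  [-0.001,0.132,-0.003,0,0,0,-0.2],
  [-0.001,0.132,-0.003,0,0,0,0.3],
])

```text
time: 20.18
tool_pos: [0.6137, 0.2644, 0.0179]
tool_rot: [-1.571, 0.001, -3.137]
contact_force: [0.6, 0.3, -0.2]
opening: 0.0493
```

>>> apply_moves([
  [0,0,0,0,0,0,1],
  [0,0,0,0,0,0,1],
  [0,0,0,0,0,0,1],
  [0,0,0,0,0,0,1],
  [0,0,0,0,0,0,1],
])

```text
time: 20.8
tool_pos: [0.6143, 0.2642, 0.0181]
tool_rot: [-1.571, 0.001, -3.137]
contact_force: [-2.0, -0.6, 6.0]
opening: 0.036
```

Opening reads 36 mm rather than 38; I'll lift and check the grip.

>>> apply_moves([
  [0,-0.03,0,0,0,0,1],
  [0,-0.075,0,0,0,0,1],
  [0,-0.12,0,0,0,0,1],
  [0,-0.132,0,0,0,0,1],
  [0,-0.132,0,0,0,0,1],
])

```text
time: 21.42
tool_pos: [0.6139, 0.264, 0.1488]
tool_rot: [-1.571, 0.001, -3.137]
contact_force: [-0.5, -0.3, -1.2]
opening: 0.0363
```

```bash
python3 - <<'E'
from h import *
st,im=shot('wrist','w10');print(st['tool_pos'],st['tool_rot'],st['opening'],st['contact_force'])
_,s=shot('scene','s10')
c=np.hstack([im[180:380,180:380],cv2.resize(s[80:180,280:380],(200,200),interpolation=2)])
cv2.imwrite('pics/c10.png',cv2.resize(c,None,fx=2,fy=2,interpolation=2))
print(delta(st,[.422,-.2192,.15]))
E
```

```text
[0.6139 0.264  0.1488] [-1.5709  0.0006 -3.1372] 0.03627309515296711 [-0.4914 -0.292  -1.184 ]
[ 0.194  -0.0014  0.4823]
```

View pics/c10.png

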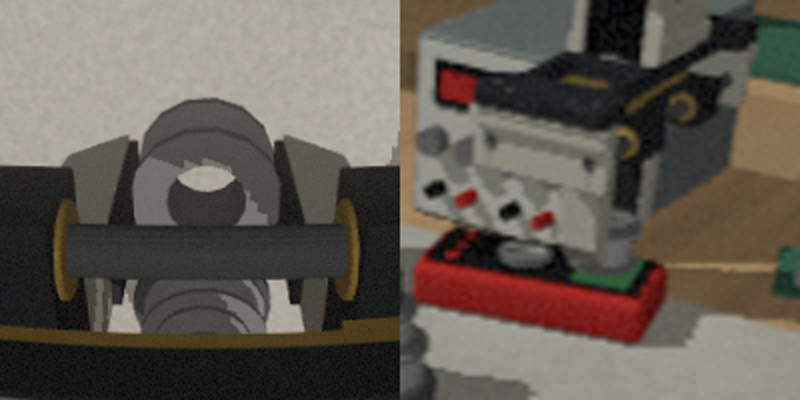

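Reel is held level in the jaws with the bore near (282,277), as expected for a centred grip. Travelling to the short stand.

>>> apply_moves([
  [0.01,0,0.05,0,0,0,1],
  [0.03,0,0.1,0,0,0,1],
  [0.055,0,0.15,0,0,0,1],
  [0.08,0,0.2,0,0,0,1],
  [0.105,0,0.25,0,0,0,1],
])

```text
time: 22.15
tool_pos: [0.5081, 0.0122, 0.1469]
tool_rot: [-1.571, -0.003, -3.137]
contact_force: [0.1, -0.5, 0.4]
opening: 0.0362
```

>>> apply_moves([
  [0.03,0,0.05,0,0,0,1],
  [0.06,0,0.1,0,0,0,1],
  [0.09,0,0.15,0,0,0,1],
  [0.115,0,0.2,0,0,0,1],
  [0.136,0,0.232,0,0,0,1],
])

```text
time: 22.78
tool_pos: [0.3733, -0.2205, 0.1474]
tool_rot: [-1.572, -0.002, -3.139]
contact_force: [0.0, 0.4, -0.9]
opening: 0.0363
```

```bash
python3 - <<'E'
from h import *
st,im=shot('wrist','w11');print(st['tool_pos'],st['tool_rot'],st['opening'])
print(project('wrist',[.422,-.2192,.01],st),project('wrist',[.422,-.2192,.044],st))
cv2.imwrite('pics/c11.png',cv2.resize(im[60:300,160:420],None,fx=2,fy=2,interpolation=2))
E
```

```text
[ 0.3733 -0.2205  0.1474] [-1.5723 -0.0021 -3.1388] 0.03627541015636524
[281.7908 149.0552] [281.6347 153.7707]
```

View pics/c11.png

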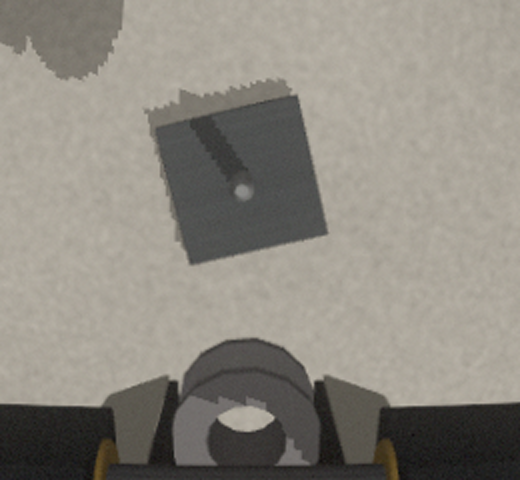

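Short-stand tip at wrist pixel (281.5,155.5), base centre (281.3,150.5); held bore centred near (283.5,281).

```bash
python3 - <<'E'
from h import *
st=robot.observe()
t=onplane('wrist',281.5,155.5,.043,st);b=onplane('wrist',281.3,150.5,.01,st);print(t,b,st['tool_pos'])
p=(t+b)/2;print(delta(st,[*p,.0281]))
E
```

```text
[ 0.4189 -0.2217] [ 0.4191 -0.2214] [ 0.3717 -0.2229  0.1473]
[-0.0476  0.119  -0.0012]
```

>>> apply_moves([
  [-0.03,0,0,0,0,0,1],
  [-0.048,0,-0.001,0,0,0,1],
  [-0.048,0.04,-0.001,0,0,0,1],
  [-0.048,0.075,-0.001,0,0,0,1],
  [-0.048,0.075,-0.001,0,0,0,1],
])

```text
time: 23.45
tool_pos: [0.4209, -0.216, 0.0706]
tool_rot: [-1.576, -0.007, -3.137]
contact_force: [-0.4, 0.4, -0.7]
opening: 0.0363
```

```bash
python3 - <<'E'
from h import *
for i in range(3):
  st,im=shot('wrist','w12');print(st['tool_pos'],st['contact_force'])
_,s=shot('scene','s12')
c=np.hstack([im[150:350,180:380],cv2.resize(s[210:310,60:160],(200,200),interpolation=2)])
cv2.imwrite('pics/c12.png',cv2.resize(c,None,fx=2,fy=2,interpolation=2))
E
```

```text
[ 0.4209 -0.216   0.0706] [-0.3768  0.4245 -0.6773]
[ 0.4221 -0.217   0.0724] [ 0.2111  0.5075 -0.4162]
[ 0.423  -0.2177  0.0736] [ 0.2971 -0.9994 -0.6946]
```

View pics/c12.png

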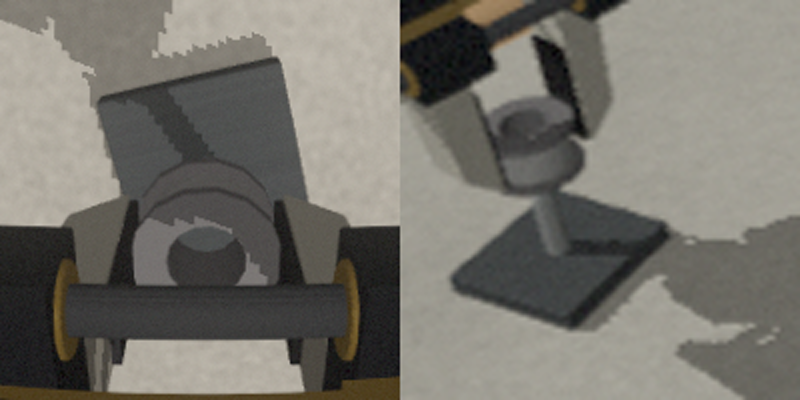

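Scene view: spindle axis lines up with the reel's underside; a ~3 mm correction, then down gently.

>>> apply_moves([
  [0.002,0,0.002,0,0,0,1],
  [0.002,0,0.002,0,0,0,1],
  [0.002,0.01,0.002,0,0,0,1],
  [0.002,0.017,0.002,0,0,0,1],
  [0.002,0.017,0.002,0,0,0,1],
])

```text
time: 24.28
tool_pos: [0.4206, -0.2195, 0.0558]
tool_rot: [-1.572, -0.002, -3.137]
contact_force: [-0.2, 0.5, -0.4]
opening: 0.0359
```

```bash
python3 - <<'E'
from h import *
for i in range(3):
  st,im=shot('top','t13');print(st['tool_pos'],st['contact_force'],st['torque'])
E
```

```text
[ 0.4206 -0.2195  0.0558] [-0.241  0.496 -0.381] [0.0242 0.0078 0.0266]
[ 0.4209 -0.2197  0.0562] [ 0.5087 -0.1624 -0.5972] [0.0409 0.0603 0.0138]
[ 0.421  -0.2198  0.0565] [-0.3311 -0.2219 -0.0606] [0.0565 0.0149 0.0252]
```

>>> apply_moves([
  [0,0.008,0,0,0,0,1],
  [0,0.016,0,0,0,0,1],
  [0,0.024,0,0,0,0,1],
  [0,0.026,0,0,0,0,1],
  [0,0.026,0,0,0,0,1],
])

```text
time: 25.05
tool_pos: [0.421, -0.2198, 0.0305]
tool_rot: [-1.571, -0.0, -3.137]
contact_force: [-0.1, -0.6, -0.7]
opening: 0.0362
```

>>> apply_moves([
  [0,0.002,0,0,0,0,1],
  [0,0.002,0,0,0,0,1],
  [0,0.002,0,0,0,0,0.4],
  [0,0.002,0,0,0,0,0],
  [0,0.002,0,0,0,0,-0.3],
])

```text
time: 25.68
tool_pos: [0.4212, -0.22, 0.0289]
tool_rot: [-1.571, 0.0, -3.137]
contact_force: [-1.0, 0.4, 0.3]
opening: 0.0514
```

>>> apply_moves([
  [0,0,0,0,0,0,-0.4],
  [0,0,0,0,0,0,-0.4],
  [0,-0.02,0,0,0,0,-0.4],
  [0,-0.07,0,0,0,0,-0.4],
  [0,-0.12,0,0,0,0,-0.4],
])

```text
time: 26.3
tool_pos: [0.4208, -0.2197, 0.1499]
tool_rot: [-1.571, -0.001, -3.137]
contact_force: [0.8, -1.2, -0.1]
opening: 0.0642
```

>>> apply_moves([
  [0,-0.03,0.03,0,0,0,-0.4],
  [0,-0.06,0.08,0,0,0,-0.4],
  [0,-0.08,0.13,0,0,0,-0.4],
  [0,-0.08,0.16,0,0,0,-0.4],
  [0,-0.08,0.16,0,0,0,-0.4],
])

```text
time: 26.92
tool_pos: [0.4213, -0.3816, 0.2283]
tool_rot: [-1.571, -0.0, -3.14]
contact_force: [-0.2, 0.9, -0.6]
opening: 0.0646
```

```bash
python3 - <<'E'
from h import *
st,t=shot('top','t14');print(st['tool_pos'],st['contact_force'])
_,s=shot('scene','s14')
f=lambda i:cv2.resize(i,(400,300),interpolation=2)
c=np.vstack([np.hstack([f(s[120:210,215:335]),f(s[220:310,40:160])]),np.hstack([f(t[150:300,180:380]),f(t[180:330,300:500])])])
cv2.imwrite('pics/c14.png',c)
E
```

```text
[ 0.4213 -0.3816  0.2283] [-0.1764  0.9264 -0.6412]
```

View pics/c14.png

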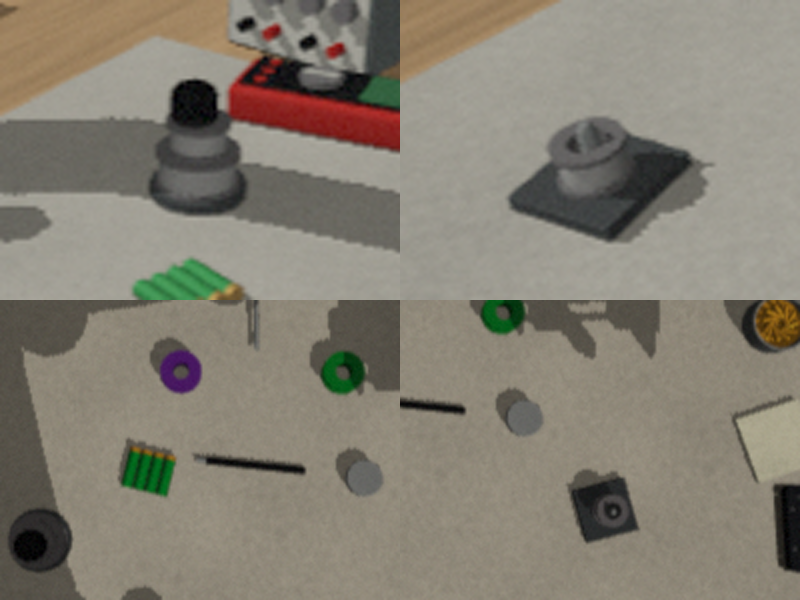

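```bash
python3 - <<'E'
from h import *
t=cv2.imread('pics/t14.png')
for nm,p in [('cap',[.465,.265,.086]),('base',[.465,.265,.01]),('narrow',[.42,-.22,.034]),('short',[.42,-.22,.01])]: print(nm,project('top',p))
r=t[255:290,180:220];m=(cv2.cvtColor(r,6)<20).astype('uint8')
n,l,s,c=cv2.connectedComponentsWithStats(m);print(s,c+[180,255])
print(onplane('top',300+ (611-400)/2,180+(512-300)/2,.034), onplane('top',300+(605-400)/2,180+(510-300)/2,.01))
s=cv2.imread('pics/s14.png')
for nm,p in [('cap top',[.465,.265,.088]),('cap bot',[.465,.265,.062])]: q=project('scene',p); print(nm,q,(q-[215,120])*400/120)
E
```

```text
cap [193.1804 270.09  ]
base [198.8853 269.3618]
narrow [405.1897 285.4122]
short [402.358  284.8461]
[[   0    0   40   35 1203]
 [   7   10   16   16  197]] [[200.2918 271.951 ]
 [194.665  272.2995]]
[ 0.4186 -0.2207] [ 0.4196 -0.2203]
cap top [274.367  146.2644] [197.89    87.5481]
cap bot [274.151 155.956] [197.1701 119.8533]
```

```bash
python3 -c "
from h import *
print(robot.hand_in())"
```

```text
the job is handed in; nothing more can be done
None
```

I put the wide reel, the middle reel and the cap on the tall spindle and the narrow reel on the short one, then handed the job in at about 27 s. The hand-in gives no verdict, so the result below rests on my own checks.

- **Seating:** The last scene and top pictures show both stands loaded and level. The gripper was well clear of everything, and no placing gave a notable contact force. I judged height by eye in the scene picture and from the release heights; I did not measure it separately.
- **Narrow reel position:** It measured within about 1 mm of its spindle.
- **Bystanders and look-alikes:** The tin, batteries, multimeter, screwdriver, and the green and purple reels were never touched. The last views show most of them and I saw no change, but I did not measure their positions.

Two readings disagreed slightly:
- **Cap position:** In the top view the cap sits about 3–4 mm from the stand's centre. That is within what the 20 mm hole on a 10 mm spindle allows, and under the 8 mm limit.
- **Narrow reel grip:** The jaws read 36 mm on the 38 mm reel. The pictures showed it held level and centred, so I carried on.

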